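# Clamp a watch movement holder in the ratchet clamp

### The arm

A 6-joint arm with a two-finger parallel gripper is mounted at the origin on the work surface. World frame = base frame: x ahead of the robot, y to its left, z up, the work surface at z = 0. Lengths are in mm, angles in rad, forces in N, time in s.
With the tool pointing down it reaches from about 275 to 750 mm from the base axis. Payload 10.2 kg.
Tool frame: the origin (TCP) lies midway between the tips of the shut fingers; the grasp point (between the pads) lies 19 mm behind it; z points along the fingers, y is the line along which they close (so a half turn about z gives the same grasp; the last joint's range is limited). The gripper opens to 85 mm and grips with 20 to 120 N. Pads are 22 mm wide; open, the fingers measure 114 mm over their backs; the gripper's body (76 mm by 85 mm) begins 54 mm behind the grasp point. The pads swing forward as they close: fully open they stand 13 mm farther back than shut.
Start: joints at [-1.487, 0.313, 1.498, -0, 1.331, -0.223], TCP at [158.542, -500.495, 231.294] pointing down, gripper open.
Joint ranges: [-2.94, 2.94], [-0.97, 2.17], [0.19, 2.56], [-1.23, 4.37], [0.02, 3.11], [-2.88, 2.88]. Speed limits (rad/s): [2.39, 2.39, 3.01, 3.14, 3.14, 3.14].

### API

Orientations are given as a unit quaternion [w, x, y, z].
In Python, from rig import ctrl gives the robot as it stands.
- The arm moves only by the tool send_rows, never from a script. Its argument "targets" is a list of rows, each an object with "offset": the shift along the world's x, y, z in cm, a list of three; "spin": the turn about the world's z in rad. A call has 1 to 8 rows; each row is the pose to reach, as a shift and turn from the pose commanded when the call began; what a row does not reach only later rows make up. A row lasts 1/12 s, in which the tool goes at most 41.7 mm and 7.16 degrees, less where a joint would pass 70% of its speed; a pose out of reach is approached as far as the arm can. A call with a gripper value outside its range is refused whole. "grip" is the opening, from 0 (shut) to 1 (fully open), set as the call begins (left out, the last holds). The fingers move at their own pace and stop on an object; "squeeze" is the grip in N (left out, the last holds). Time passes only in rows, so rows that repeat a pose let the fingers close. It gives the time, the measured TCP pose, the force, the opening and the grip force at its end, in the units of the state.
- ctrl.sense(): the state, without advancing time (a new reading comes with each control period).
- ctrl.capture(name): name is "scene" or "top"; returns (picture, depth): 384x512x3 uint8, red, green, blue; 384x512 float32, mm along the optical axis (not along the pixel's ray), 0 where there is no reading.
- ctrl.calibration(name): a dict with "fx", "fy", "cx", "cy" (pixels), "view" (4x4, takes a point from world to camera coordinates). Camera axes: x right, y down, z forward; pixel columns grow to the right and rows downward; lengths in mm; the calibration is good to about 2 mm. A picture is of the moment at which its call begins. calibration takes no time and is no camera call.
- ctrl.finish_job(): hands the job in; it is judged then, once.
Trained networks look in the newest picture that a camera, given by its name, has taken for a name from the list of things; names that differ only in an ending like _2 or _b are one class to them, and where a whole thing is asked for, a point or a joint stands for the part that bears it (a point fixed in the world has none). Each returns a list of dicts, best first, with "conf" (0 to 1); they miss things now and then, are a little off and sometimes report something else, mostly with a low value. They report only what shows in the picture. A call takes as long as a camera call. They do not tell look-alikes from the thing itself.
- ctrl.search_frame(camera, query): "box" ([left, top, right, bottom] in pixels, round what is visible of it).
- ctrl.place_of(camera, query): "uv" ([column, row] in pixels: a listed point, or the origin of a listed thing).
The state is a dict: "time_s": time; "joints": joint angles; "dq": joint speeds; "tau": joint torques, N m; "eef_pos": TCP position; "ee_rot": TCP orientation; "force": force on the tool from outside, world axes, zero at the start; "wrist_torque": the same for the moment, N m; "grip_width": opening from 0.0 (shut) to 1.0 (fully open); "grip_force": force on a finger pad.
Only numpy, scipy, OpenCV 4.12 (cv2) and the standard library are available. Lean on these libraries where they do the work, as an engineer would, in place of code of your own. Each camera call takes 0.05 s, during which the arm holds its last target. There are 200 camera calls.

### The job

On the watchmaker's bench, first turn the pointer knob of the bench clamp until its pointer stands at the steel index clip on the dial; that sets the stop. Then pump the ratchet trigger, squeezing it towards the fixed handle and letting it spring back, until the jaw's sprung pad has pushed the holder block against the stop and grips it firmly but gently, the pad pushed back about half of its travel and never to the bottom. Move the jaw with the trigger only, leave the other things where they are, and finish while still squeezing the trigger with the block gripped: do not let go.

Things in the scene. Friction and masses are not known exactly. Their poses are not given: they have to be found in the camera images.
- clamp: Bench clamp, fixed: grey base plate 92 x 277 x 12 mm, wide side x, long side y. Origin: on the bench surface (base from y -143 to +134 mm). Its axes: +y is the clamping direction (from handle to knob), z up. On it along y: fixed black handle and steel trigger near y -110 to -65, toothed bar and jaw, block between two low guide rails, then eccentric stop, dial and knob at y +94 mm. Above 85 mm height there are only the handle and the trigger.
- handle (a point): Point inside the fixed upright black handle, 125 mm above the bench. The handle is 34 mm wide in the clamp's x and 18 mm thick in its y (9 mm to either side of this point); its top is 142 mm above the bench. Axes as the clamp's.
- trigger_bar (a point): Centre of the trigger's finger bar: a steel cylinder of 14 mm diameter, 40 mm long along the clamp's x, on top of a lever; 125 mm above the bench. At rest its centre is 37 mm from handle on the clamp's +y side, so handle and bar together measure 53 mm across (clamp's y); fully squeezed it has come 20 mm nearer to the handle (33 mm across, 2 mm gap between them). Squeeze handle and bar together between the fingers from above; 25 mm and more is free beside both.
- trigger (a joint): Lever angle, rad: 0 at rest, 0.32 fully squeezed (stop); pivot 62 mm below the finger bar. A spring returns it: 2 to 4 N at the bar, up to 10 N when the jaw presses. Its pawl drives the toothed bar 34 mm per rad; teeth of 3 mm pitch: the first 1 to 3 mm are lost, about 2 mm slip back on release. A full pump peaks at about 8 mm and gains about 6 mm; 3 to 8 pumps are needed.
- jaw (a joint): Travel of toothed bar and jaw along the clamp's +y, m: starts between 0 and 0.012, at most 0.060. A second pawl stops it from going back. It must not be pushed by hand.
- pad (a joint): How far the sprung pad is pushed back into the jaw, m: 0 free, 0.018 bottomed. The spring gives 0.8 N per mm, so this shows the grip force: 0.009 is about 7 N.
- pad_face (a point): Centre of the pad's front face, 26 mm above the bench: black rubber plate 34 mm wide, 22 mm high, 6 mm thick on two plungers in front of the jaw. It faces the clamp's +y.
- jaw_front (a point): Centre of the front face of the steel jaw head (40 x 12 x 32 mm), 30 mm above the bench; the pad's back is 18 mm ahead of it when free.
- block: Loose steel movement holder, 36 x 36 mm, 20 mm high, 0.16 kg, with a round watch movement (29 mm across, 4 mm high) on top. Lies on the base plate between the guide rails (1.5 mm play each side) and can slide along the clamp's y. Origin: centre of its underside, 12 mm above the bench.
- stop_knob (a joint): Angle of the knob and the eccentric steel stop disc on its shaft, rad, counter-clockwise positive from above: at 0 the pointer points along the clamp's +y. Range -1.1 to 1.3. Friction 0.12 N m; it stays where it is left.
- knob_grip (a point): On the knob's axis, 64 mm above the bench, in the knob's black grip bar: 12 mm thick, 32 mm long, from 50 to 77 mm above the bench. Its x axis points along the grip bar towards the pointer (small white nose and white line); z up. Pinch the bar across its 12 mm from above. Nothing but the knob stands higher than 51 mm near it.
- index_mark (a point): Inner tip of the steel index clip (tab 7 mm wide, 16 mm long, lying radially with a black centre line) on the rim of the round dark dial (56 mm across), 26 mm from the knob's axis, 50 mm above the bench. Its x axis points from the knob's axis outwards through the clip: the pointer direction wanted. The clip stands between 0.2 and 0.75 rad counter-clockwise of the clamp's +y.
- loupe: Grey eyepiece loupe standing near the clamp, 38 mm across, 28 mm high; leave alone.
- bench_block: Small drilled steel bench block, 40 x 50 x 22 mm, near the clamp; leave alone.
- screwdriver: Small screwdriver lying, 110 mm long; leave alone.
- parts_dish: Glass dish, 64 mm across, 22 mm high; leave alone.
- oil_jar: Amber jar with black lid, 44 mm across, 55 mm high; leave alone.
- blower: Rubber blower bulb, 52 mm across, 85 mm high; leave alone.
- tweezers: Steel tweezers lying, 120 mm long; leave alone.
Mind the look-alikes: they are no part of the job. Leave any black or pink look-alike of the block alone.

How it is judged:
By the outcome, as a careful person would: the job done as asked, in the order asked, and still so for the second after the job is handed in, while the arm keeps its last pose, push and grip.
It also fails if it takes over 67 s, if anything falls off the work surface, if the arm or the gripper's body presses on something with over 40 N, if the wrist force passes 120 N, or if a joint passes its speed limit or range.

## Working session

There is one attempt and no reset: what is moved stays moved. The work goes in short steps, Python scripts to look and compute and a tool call to move; the robot and the scene stay as the last step left them, time stands still between calls to the robot, and variables do not carry over. Pictures are saved under pics/ and viewed, at most 12 in all, crops included, and the job is handed in when it is done.

Besides the shell and the picture viewer there is one more tool, called after "Request:" as name(argument=value, ...), one argument or row to a line, values as JSON. send_rows: Moves the arm, as the interface text tells. Its arguments: {"type":"object","properties":{"targets":{"type":"array"},"grip":{"type":"number"},"squeeze":{"type":"number"}},"required":["targets"]}

```bash
mkdir -p pics; ls; cat > h.py <<'E'
import numpy as np, cv2
from rig import ctrl
def cap(n):
    p,d=ctrl.capture(n); return p,d
def save(p,f): cv2.imwrite('pics/'+f,cv2.cvtColor(p,cv2.COLOR_RGB2BGR))
def ray(n,uv):
    c=ctrl.calibration(n); V=np.array(c['view']); R=V[:3,:3]; t=V[:3,3]
    r=np.array([(uv[0]-c['cx'])/c['fx'],(uv[1]-c['cy'])/c['fy'],1.])
    return -R.T@t, R.T@r
def atz(n,uv,z):
    o,r=ray(n,uv); return o+r*(z-o[2])/r[2]
def proj(n,P):
    c=ctrl.calibration(n); V=np.array(c['view']); q=V[:3,:3]@np.array(P)+V[:3,3]
    return np.array([c['fx']*q[0]/q[2]+c['cx'],c['fy']*q[1]/q[2]+c['cy']])
E
python3 - <<'E'
from h import *
for n in ('scene','top'):
    p,d=cap(n); save(p,n+'0.png'); print(n,'cam at',ray(n,(256,192))[0].round())
    for q,z in (('clamp',0),('handle',125),('trigger_bar',125),('pad_face',26),('jaw_front',30),('block',12),('knob_grip',64),('index_mark',50)):
        for r in ctrl.place_of(n,q)[:2]: print(q,round(r['conf'],2),np.round(r['uv'],1),atz(n,r['uv'],z).round(1))
print(ctrl.sense())
E
```

```text
pics
scene cam at [1181.  511.  845.]
clamp 0.68 [218.7 166.9] [ 468.1 -271.2   -0. ]
clamp 0.59 [236.  208.6] [583.6 -84.7   0. ]
handle 0.69 [211.7 164.8] [ 579.6 -179.   125. ]
trigger_bar 0.59 [218.8 170.6] [ 586.  -143.1  125. ]
pad_face 0.46 [239.  206.2] [588.5 -66.2  26. ]
jaw_front 0.51 [231.6 202.1] [592.4 -92.9  30. ]
block 0.7 [244.  216.6] [602.1 -34.7  12. ]
block 0.65 [243.4 270.2] [750.1  92.7  12. ]
knob_grip 0.54 [255.1 213. ] [607.5  14.6  64. ]
top cam at [535. -20. 984.]
clamp 0.92 [290.5 199.9] [590.2 -79.6   0. ]
handle 0.67 [339.5 201.5] [ 581.1 -188.8  125. ]
handle 0.56 [290.4 202.5] [577.  -71.8 125. ]
trigger_bar 0.6 [320.2 200.6] [ 582.5 -142.9  125. ]
pad_face 0.4 [284.3 203.8] [578.1 -61.6  26. ]
jaw_front 0.71 [291.1 202.4] [581.9 -79.5  30. ]
block 0.69 [279.  258.8] [431.  -49.7  12. ]
block 0.55 [273.4 201.1] [585.6 -32.6  12. ]
knob_grip 0.54 [251.7 190.7] [608.9  24.2  64. ]
{'time_s': 0.9, 'joints': array([-1.48740354e+00,  3.12897263e-01,  1.49769749e+00,  2.74996329e-05,
        1.33102158e+00, -2.23396759e-01]), 'dq': array([ 0.00052341, -0.00343112,  0.00015713, -0.0010159 , -0.00062527,
       -0.00011128]), 'tau': array([-2.54491519e-03, -4.12169766e+01, -2.59893304e+01, -3.77863535e-04,
        4.98396639e-04,  1.13527005e-05]), 'eef_pos': array([ 158.54675079, -500.4906879 ,  231.29652215]), 'ee_rot': array([-1.08800776e-05,  9.88258572e-01,  1.52790692e-01,  1.41520816e-05]), 'force': array([ 0.15201597,  0.38168795, -0.13612735]), 'wrist_torque': array([0.00373321, 0.00510172, 0.00929725]), 'grip_force': 0.0, 'grip_width': 1.0013656573620766}
```

```bash
python3 - <<'E'
from h import *
t=cv2.imread('pics/top0.png'); s=cv2.imread('pics/scene0.png')
a=cv2.resize(t[150:280,210:370],(800,600)[:2],interpolation=cv2.INTER_CUBIC) if 0 else cv2.resize(t[145:265,215:375],(800,600),interpolation=cv2.INTER_CUBIC)
b=cv2.resize(s[130:250,170:330],(800,600),interpolation=cv2.INTER_CUBIC)
cv2.imwrite('pics/tc.png',a);cv2.imwrite('pics/sc.png',b)
E
```

```text
(no output)
```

View pics/tc.png

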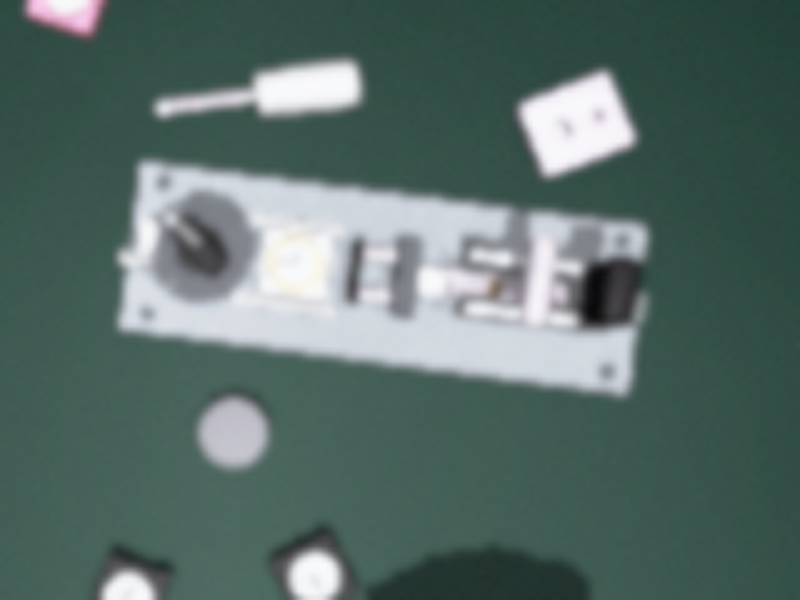

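View pics/sc.png

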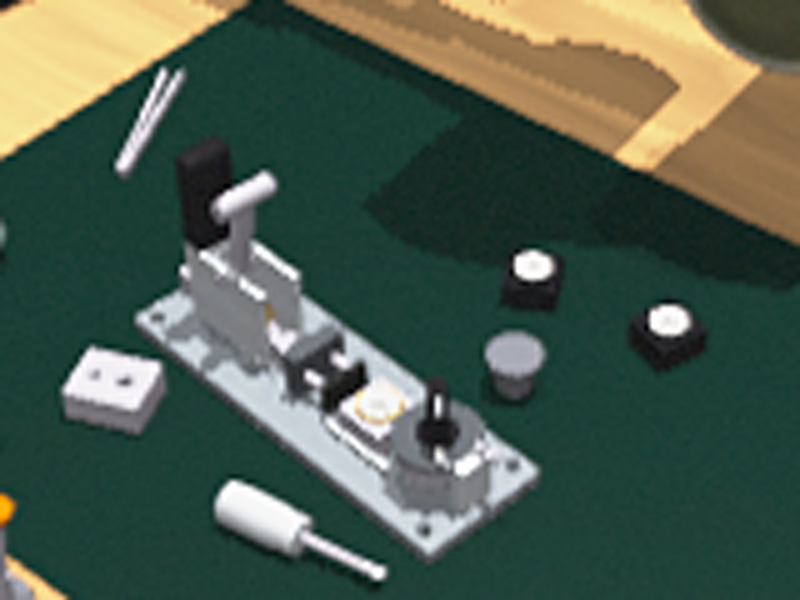

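View pics/top0.png

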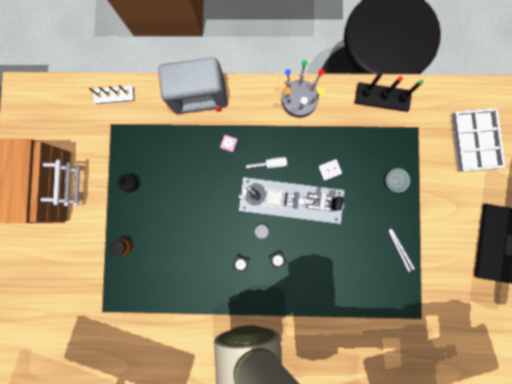

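```bash
cat >> h.py <<'E'
def clamp():
    c=np.array([(140,162),(648,225),(628,393),(118,328)])/5+np.array([215,145])-0.4
    W=np.array([atz('top',u,12)[:2] for u in c])
    ctr=W.mean(0); yd=(W[0]+W[3]-W[1]-W[2]); L=np.linalg.norm(yd)/2; yd=yd/np.linalg.norm(yd)
    xd=np.array([yd[1],-yd[0]]); w=(W[0]+W[1]-W[2]-W[3])@xd/2
    return ctr+4.5*yd, xd, yd, (L,w)
E
python3 - <<'E'
from h import *
o,xd,yd,s=clamp(); print(o,xd,yd,s, 'yaw',np.arctan2(-yd[0],yd[1]))
P=lambda x,y,z: np.r_[o+x*xd+y*yd,z]
for n,(x,y,z) in dict(knob=(0,94,64),dial=(0,94,50)).items(): print(n,P(x,y,z).round(1),proj('top',P(x,y,z)),proj('scene',P(x,y,z)))
for n in('scene','top'):
    im=cv2.imread(f'pics/{n}0.png'); u=proj(n,P(0,94,50)); x0,y0=(u-20).astype(int)
    c=cv2.resize(im[y0:y0+40,x0:x0+40],(400,400),interpolation=cv2.INTER_NEAREST)
    for r in(26,42):
      for a in(0,.2,.4,.6,.75):
        q=(proj(n,P(-r*np.sin(a),94+r*np.cos(a),50))-[x0,y0]+.5)*10
        cv2.circle(c,tuple(q.astype(int)),2,(0,0,255) if r==26 else (0,160,0),-1)
    q=(u-[x0,y0]+.5)*10; cv2.circle(c,tuple(q.astype(int)),3,(255,0,0),-1)
    globals()['c_'+n]=c
cv2.imwrite('pics/k.png',np.hstack([c_scene,c_top]))
for n,z in(('handle',125),('trigger_bar',125)):
  for r in ctrl.place_of('top',n)[:2]:
    v=atz('top',r['uv'],z)[:2]-o; print(n,r['conf'],v@xd,v@yd)
E
```

```text
[590.01173062 -76.01594572] [ 0.9938278  -0.11093376] [0.11093376 0.9938278 ] (np.float64(277.36685564087645), np.float64(91.37553504498857)) yaw -0.11116255592912413
knob [600.4  17.4  64. ] [254.29846918 194.01972091] [257.44495833 212.06397449]
dial [600.4  17.4  50. ] [254.50803295 194.40305903] [257.49957228 215.4573294 ]
handle 0.67 3.6078580365574946 -113.0860095526086
handle 0.56 -13.428604267919347 2.7040447755066426
trigger_bar 0.6 -0.004566651535842832 -67.29260384594825
```

View pics/k.png

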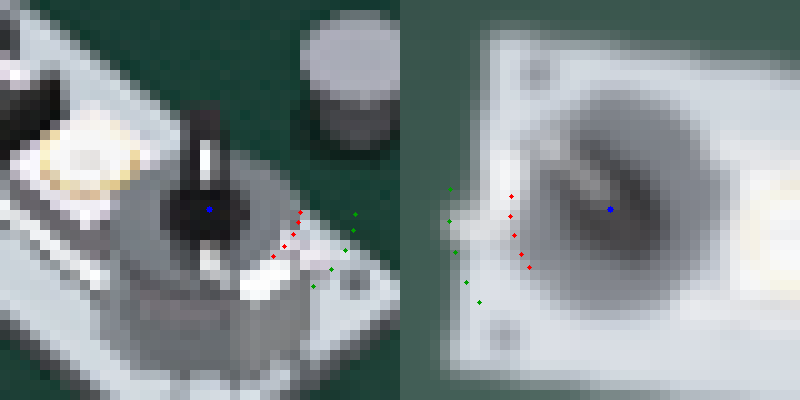

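```bash
python3 - <<'E'
from h import *
o,xd,yd,s=clamp()
P=lambda x,y,z: np.r_[o+x*xd+y*yd,z]
out=[]
for n,(x0,y0) in (('scene',(258,206)),('top',(236,182))):
    im=cv2.imread(f'pics/{n}0.png')
    raw=cv2.resize(im[y0:y0+20,x0:x0+26],(520,400)[:2],interpolation=cv2.INTER_CUBIC)[:, :400]
    c=raw.copy()
    for a,col in((.2,(0,0,255)),(.5,(0,160,0))):
        q=[]
        for r,t in((26,-3.5),(42,-3.5),(42,3.5),(26,3.5)):
            xx=-r*np.sin(a)-t*np.cos(a); yy=94+r*np.cos(a)-t*np.sin(a)
            q.append((proj(n,P(xx,yy,50))-[x0,y0]+.5)*20)
        cv2.polylines(c,[np.int32(q)],True,col,1)
    out.append(np.hstack([raw,c])[:300])
cv2.imwrite('pics/k2.png',np.vstack(out))
for n in('scene','top'):
    ctrl.capture(n)
    print(n,[(round(r['conf'],2),np.round(r['uv'],1)) for r in ctrl.place_of(n,'index_mark')],[(round(r['conf'],2),np.round(r['box'],1)) for r in ctrl.search_frame(n,'index_mark')],[(round(r['conf'],2),np.round(r['uv'],1)) for r in ctrl.place_of(n,'knob_grip')])
E
```

```text
scene [(0.67, array([200.8, 155.5])), (0.16, array([162.5, 183.4]))] [] [(0.55, array([256.2, 214.2])), (0.33, array([235.6, 209.9]))]
top [] [(0.36, array([391.8, 230.9, 412.3, 269.9])), (0.2, array([389.6, 170.9, 406.2, 192.8]))] [(0.55, array([253.3, 193.3]))]
```

View pics/k2.png

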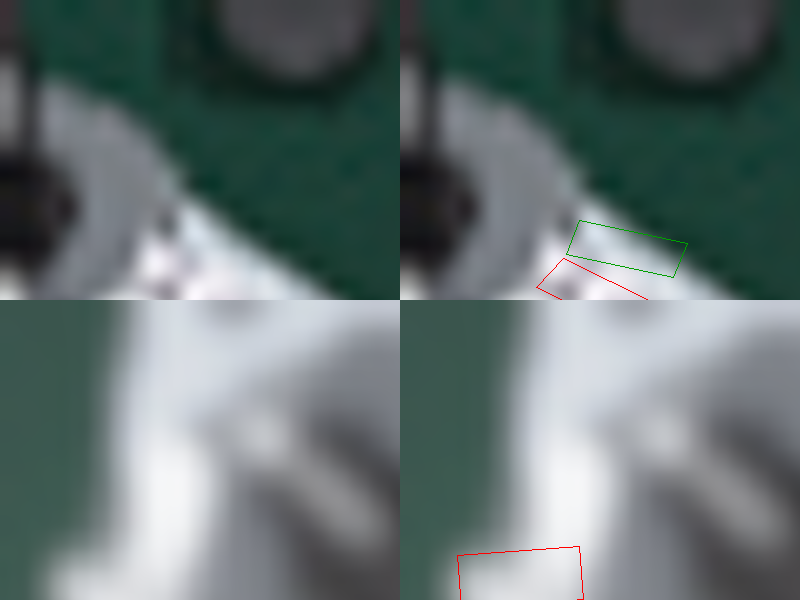

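```bash
python3 - <<'E'
from h import *
o,xd,yd,s=clamp()
P=lambda x,y,z: np.r_[o+x*xd+y*yd,z]
p=cv2.imread('pics/top0.png'); print(p[185:206,234:250,2])
s=cv2.imread('pics/scene0.png'); print(s[214:232,258:280,1])
for a in(.15,.2,.25,.3,.35,.4): print(a,[proj(n,P(-r*np.sin(a),94+r*np.cos(a),50)).round(1) for n in('top','scene') for r in (26,42)])
E
```

```text
[[ 59  58  58  59  59  59  67 107 163 201 215 217 213 205 193 183]
 [ 59  59  59  59  59  59  71 118 177 209 217 213 207 193 177 164]
 [ 59  60  60  60  59  60  72 123 185 212 214 203 189 180 179 171]
 [ 60  59  59  60  59  60  73 127 190 220 219 198 174 171 187 189]
 [ 60  59  59  59  59  61  77 130 195 229 233 220 184 165 176 183]
 [ 59  60  60  60  61  62  79 128 194 235 243 234 198 155 144 145]
 [ 61  60  62  60  61  65  85 128 190 235 245 237 201 149 120 109]
 [ 61  60  61  61  62  68  93 133 191 234 244 233 192 142 117 100]
 [ 60  61  60  62  67  80 105 144 194 233 241 227 181 139 122 107]
 [ 61  61  62  65  86 113 135 166 206 233 235 214 167 136 126 114]
 [ 61  62  61  71 113 159 179 192 216 228 225 194 156 135 127 117]
 [ 62  63  63  76 129 185 209 216 220 219 211 179 149 134 128 119]
 [ 62  62  63  73 116 171 207 222 220 213 200 171 143 133 129 121]
 [ 63  62  62  67  87 129 173 204 208 198 186 165 143 131 127 125]
 [ 63  64  64  64  73 104 155 196 208 203 190 172 148 133 130 130]
 [ 63  65  64  65  73 112 168 204 216 214 203 186 161 142 136 137]
 [ 65  65  65  66  76 122 18
[... 1867 characters left out ...]
63
   64  67  66  66]
 [104 105 112 120 130 120 171 162 126 103 141  96  82  61  58  63  64  65
   64  63  65  64]]
0.15 [array([244.6, 194.6]), array([238.5, 194.8]), array([264.7, 219.4]), array([269.3, 221.9])]
0.2 [array([244.6, 195.1]), array([238.5, 195.6]), array([265. , 219.1]), array([269.7, 221.5])]
0.25 [array([244.6, 195.6]), array([238.6, 196.4]), array([265.2, 218.9]), array([270.1, 221. ])]
0.3 [array([244.7, 196.1]), array([238.7, 197.2]), array([265.5, 218.6]), array([270.4, 220.5])]
0.35 [array([244.8, 196.6]), array([238.8, 198. ]), array([265.7, 218.3]), array([270.8, 220. ])]
0.4 [array([244.9, 197.1]), array([239. , 198.8]), array([265.8, 218. ]), array([271. , 219.6])]
```

Request:
send_rows(
  targets=[
    {"offset": [2.7, 3.1, 0], "spin": 0.06},
    {"offset": [5.4, 6.3, 0], "spin": 0.12},
    {"offset": [8.1, 9.4, 0], "spin": 0.18},
    {"offset": [10.8, 12.6, 0], "spin": 0.24},
    {"offset": [13.5, 15.7, 0], "spin": 0.3},
    {"offset": [16.2, 18.9, 0], "spin": 0.36},
    {"offset": [18.9, 22, 0], "spin": 0.42},
    {"offset": [21.6, 25.2, 0], "spin": 0.48},
  ],
  grip=0.6,
)

```text
time_s: 2.07
eef_pos: [375.4, -246.9, 231.6]
ee_rot: [0.0, 0.923, 0.385, 0.0]
force: [1.2, -1.1, 0.6]
grip_width: 0.602
grip_force: 0.0
```

Request:
send_rows(
  targets=[
    {"offset": [2.8, 3.3, 0], "spin": 0.04},
    {"offset": [5.6, 6.6, 0], "spin": 0.04},
    {"offset": [8.4, 9.9, 0], "spin": 0.04},
    {"offset": [11.2, 13.3, 0], "spin": 0.04},
    {"offset": [14, 16.6, 0], "spin": 0.04},
    {"offset": [17, 20, 0], "spin": 0.04},
    {"offset": [19.8, 23.3, -1], "spin": 0.04},
    {"offset": [22.6, 26.6, -4], "spin": 0.04},
  ],
)

```text
time_s: 2.73
eef_pos: [588.7, 3.0, 205.6]
ee_rot: [0.002, 0.916, 0.402, 0.002]
force: [0.9, -0.2, 0.9]
grip_width: 0.598
grip_force: 0.0
```

Request:
send_rows(
  targets=[
    {"offset": [0, 0, -4], "spin": 0},
    {"offset": [0, 0, -7], "spin": 0},
    {"offset": [0, 0, -9.0], "spin": 0},
    {"offset": [0, 0, -9.0], "spin": 0},
  ],
)

```text
time_s: 3.07
eef_pos: [584.2, 1.4, 109.1]
ee_rot: [-0.002, 0.916, 0.402, -0.003]
force: [-0.9, 0.6, -0.5]
grip_width: 0.601
grip_force: 0.0
```

Request:
send_rows(
  targets=[
    {"offset": [1.6, 1.6, 0], "spin": 0},
    {"offset": [1.6, 1.6, -2], "spin": 0},
    {"offset": [1.6, 1.6, -2], "spin": 0},
  ],
  grip=0.5,
)

```text
time_s: 3.32
eef_pos: [601.9, 17.2, 92.3]
ee_rot: [-0.001, 0.916, 0.402, -0.001]
force: [-0.2, 0.5, -0.5]
grip_width: 0.5
grip_force: 0.0
```

```bash
python3 - <<'E'
from h import *
p,d=cap('scene'); s=ctrl.sense(); print(s['eef_pos'],s['ee_rot'])
c=p[150:240,205:325]; save(cv2.resize(c,(800,600),interpolation=cv2.INTER_CUBIC),'n1.png')
E
```

```text
[601.97370559  16.83931906  93.50243163] [-4.19355890e-04  9.15715147e-01  4.01827192e-01 -7.08433374e-04]
```

View pics/n1.png

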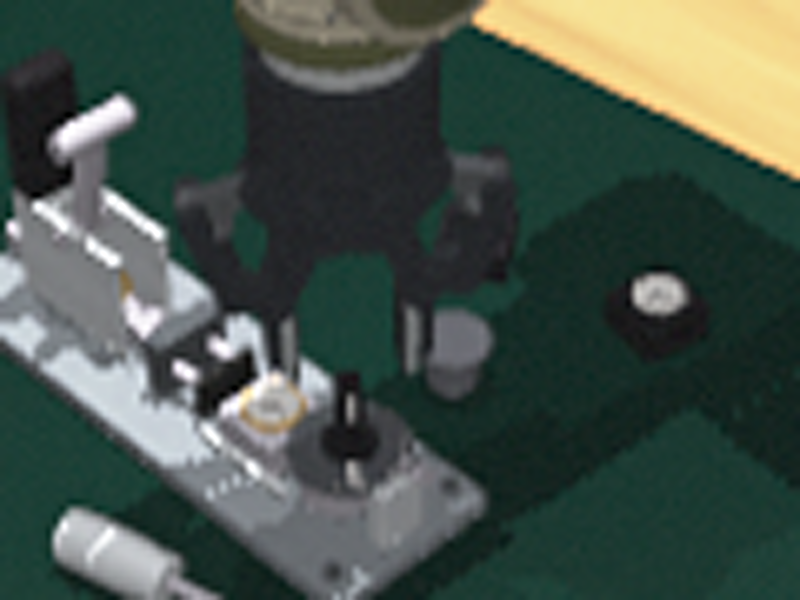

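Request:
send_rows(
  targets=[
    {"offset": [0, 0, -1], "spin": 0},
    {"offset": [0, 0, -2], "spin": 0},
    {"offset": [0, 0, -3], "spin": 0},
    {"offset": [0, 0, -3], "spin": 0},
  ],
  grip=0.4,
)

```text
time_s: 3.7
eef_pos: [601.2, 16.7, 61.4]
ee_rot: [-0.001, 0.916, 0.402, -0.001]
force: [0.2, 0.2, -0.6]
grip_width: 0.4
grip_force: 0.0
```

Request:
send_rows(
  targets=[
    {"offset": [-0.08, 0.06, -0.6], "spin": 0},
    {"offset": [-0.08, 0.06, -0.6], "spin": 0},
  ],
)

```text
time_s: 3.87
eef_pos: [601.1, 17.5, 56.7]
ee_rot: [-0.0, 0.916, 0.402, -0.001]
force: [-0.2, 0.3, 0.6]
grip_width: 0.399
grip_force: 0.0
```

Request:
send_rows(
  targets=[
    {"offset": [0, 0, 0], "spin": 0},
    {"offset": [0, 0, 0], "spin": 0},
    {"offset": [0, 0, 0], "spin": 0},
    {"offset": [0, 0, 0], "spin": 0},
    {"offset": [0, 0, 0], "spin": 0},
    {"offset": [0, 0, 0], "spin": 0},
  ],
  grip=0.0,
  squeeze=25,
)

```text
time_s: 4.37
eef_pos: [601.8, 17.4, 57.9]
ee_rot: [0.0, 0.916, 0.402, 0.0]
force: [1.0, 0.8, 1.6]
grip_width: 0.135
grip_force: 24.8
```

Request:
send_rows(
  targets=[
    {"offset": [0, 0, 0], "spin": 0.11},
    {"offset": [0, 0, 0], "spin": 0.22},
    {"offset": [0, 0, 0], "spin": 0.33},
    {"offset": [0, 0, 0], "spin": 0.44},
    {"offset": [0, 0, 0], "spin": 0.55},
    {"offset": [0, 0, 0], "spin": 0.66},
    {"offset": [0, 0, 0], "spin": 0.77},
    {"offset": [0, 0, 0], "spin": 0.86},
  ],
)

```text
time_s: 5.03
eef_pos: [602.0, 17.4, 57.9]
ee_rot: [0.0, 0.663, 0.749, 0.0]
force: [1.8, 0.6, 1.1]
grip_width: 0.135
grip_force: 25.1
```

Request:
send_rows(
  targets=[
    {"offset": [0, 0, 0], "spin": 0},
    {"offset": [0, 0, 0], "spin": 0},
    {"offset": [0, 0, 0], "spin": 0},
  ],
)

```text
time_s: 5.28
eef_pos: [601.9, 17.5, 57.9]
ee_rot: [0.0, 0.666, 0.746, 0.0]
force: [2.4, 1.9, 2.3]
grip_width: 0.133
grip_force: 24.4
```

```bash
python3 - <<'E'
from h import *
p,d=cap('scene'); save(p,'scene2.png'); s=ctrl.sense(); print(s['eef_pos'],s['ee_rot'],s['force'],s['wrist_torque'])
c=p[200:236,240:288]; save(cv2.resize(c,(800,600),interpolation=cv2.INTER_CUBIC),'n2.png')
E
```

```text
[601.92262446  17.4962377   57.87699968] [4.29637760e-04 6.65641060e-01 7.46271832e-01 3.82213884e-04] [3.12406317 0.95778557 3.28936893] [ 0.4119269  -0.41302374  0.06298856]
```

View pics/n2.png

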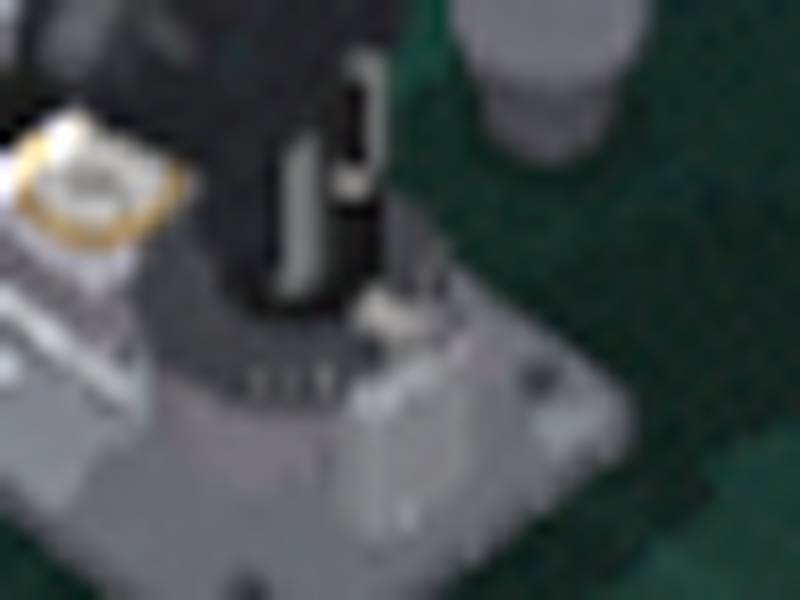

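Request:
send_rows(
  targets=[
    {"offset": [0, 0, 0], "spin": 0},
    {"offset": [0, 0, 0], "spin": 0},
    {"offset": [0, 0, 0.5], "spin": 0},
    {"offset": [0, 0, 3], "spin": 0},
    {"offset": [0, 0, 7], "spin": 0},
    {"offset": [0, 0, 11], "spin": 0},
    {"offset": [-2, -2, 14], "spin": 0},
    {"offset": [-4, -5, 14], "spin": 0},
  ],
  grip=0.4,
)

```text
time_s: 6.0
eef_pos: [563.2, -32.1, 204.0]
ee_rot: [0.005, 0.664, 0.748, 0.002]
force: [1.1, -0.2, 0.0]
grip_width: 0.402
grip_force: 0.0
```

```bash
python3 - <<'E'
from h import *
o,xd,yd,s=clamp()
def rel(n,uv,z):
    v=atz(n,uv,z)[:2]-o; return (v@xd).round(1),(v@yd).round(1)
print('bar top',rel('top',(322.6,201.2),125),'bar scene',rel('scene',(170+245/5-.4,130+195/5-.4),125))
print('handle top (centre)',rel('top',(215+612/5-.4,145+292/5-.4),142),'scene top face',rel('scene',(170+203/5-.4,130+153/5-.4),142))
E
```

```text
bar top (np.float64(-0.7), np.float64(-73.1)) bar scene (np.float64(-2.2), np.float64(-74.8))
handle top (centre) (np.float64(-1.9), np.float64(-104.5)) scene top face (np.float64(2.7), np.float64(-106.2))
```

Request:
send_rows(
  targets=[
    {"offset": [0.3, -2, 0], "spin": 0.12},
    {"offset": [0.6, -4, 0], "spin": 0.24},
    {"offset": [0.9, -6, 0], "spin": 0.36},
    {"offset": [1.2, -8, 0], "spin": 0.48},
    {"offset": [1.4, -10, 0], "spin": 0.6},
    {"offset": [1.6, -12, 0], "spin": 0.72},
    {"offset": [1.7, -14, 0], "spin": 0.84},
    {"offset": [1.7, -14.7, 0], "spin": 0.96},
  ],
  grip=1.0,
)

```text
time_s: 6.67
eef_pos: [578.1, -182.1, 197.4]
ee_rot: [-0.0, 0.243, 0.97, -0.0]
force: [0.1, -0.2, -0.6]
grip_width: 1.0
grip_force: 0.0
```

Request:
send_rows(
  targets=[
    {"offset": [0, 0, 0], "spin": 0.12},
    {"offset": [0, 0, 0], "spin": 0.24},
    {"offset": [0, 0, 0], "spin": 0.36},
    {"offset": [0, 0, 0], "spin": 0.385},
    {"offset": [0, 0, 0], "spin": 0.385},
  ],
)

```text
time_s: 7.08
eef_pos: [578.3, -179.7, 197.6]
ee_rot: [-0.0, 0.055, 0.999, 0.0]
force: [0.1, -0.8, -0.5]
grip_width: 1.004
grip_force: 0.0
```

```bash
python3 - <<'E'
from h import *
p,d=cap('top'); save(p,'top3.png'); q,_=cap('scene'); save(q,'scene3.png'); s=ctrl.sense(); print(s['eef_pos'],s['ee_rot'],s['joints'])
a=cv2.resize(q[200:236,240:288],(800,600),interpolation=cv2.INTER_CUBIC)[::1]
b=cv2.resize(p[180:210,230:270],(800,600),interpolation=cv2.INTER_CUBIC)
save(np.vstack([cv2.resize(a,(800//2*1,300)),cv2.resize(b,(400,300))]),'n3.png')
print(p[186:204,236:256,0])
E
```

```text
[ 578.35022074 -179.61486766  197.5433502 ] [-2.31371752e-04  5.56917062e-02  9.98447986e-01  2.10297641e-05] [-4.94293880e-01  5.16665995e-01  1.28802942e+00 -1.62841974e-04
  1.33733405e+00 -1.95361143e+00]
[[ 53  52  53  54  64 107 160 189 196 194 188 174 155 143 137 125 116 113
  113 113]
 [ 52  53  54  53  65 113 167 193 195 184 170 155 138 128 123 118 114 113
  114 113]
 [ 54  53  53  54  66 115 171 201 200 180 156 138 127 120 116 115 113 111
  110 109]
 [ 54  54  54  55  68 116 177 214 220 201 166 136 122 114 111 110 107 101
   97  98]
 [ 53  53  53  57  71 117 176 221 231 221 180 138 115 104 100  98  93  82
   73  73]
 [ 53  54  55  58  77 116 173 222 233 224 184 136 105  88  81  75  70  63
   58  56]
 [ 54  54  55  60  83 120 172 221 232 221 175 127  97  84  82  87  87  82
   70  61]
 [ 54  56  60  72  94 131 176 220 228 213 170 132 109 110 121 131 138 125
   98  75]
 [ 54  59  75 102 123 150 188 220 222 202 180 162 137 131 140 151 157 142
  109  81]
 [ 55  64 101 143 162 176 196 213 209 191 189 180 148 121 116 118 120 109
   87  68]
 [ 57  68 115 168 190 197 200 201 194 176 172 160 130 101  83  76  73  66
   57  53]
 [ 58  66 105 155 188 204 202 194 183 161 142 131 114  95  82  73  64  58
   56  57]
 [ 57  60  78 116 156 185 190 180 168 150 131 119 114 109 101  91  82  75
   71  70]
 [ 57  57  66  95 141 178 189 185 172 155 135 121 117 116 113 106 101  93
   89  88]
 [ 58  57  66 101 152 184 196 194 185 168 146 128 124 124 120 115 112 110
  108 107]
 [ 59  60  68 112 165 192 199 198 194 182 162 144 136 133 125 118 117 116
  116 116]
 [ 58  59  70 116 171 196 201 201 200 193 182 166 152 141 128 121 119 119
  119 118]
 [ 59  60  70 120 173 198 201 201 200 198 195 184 168 150 136 126 122 120
  119 120]]
```

View pics/n3.png

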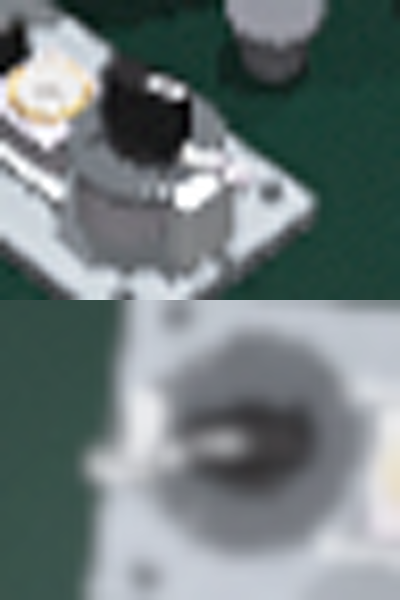

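Request:
send_rows(
  targets=[
    {"offset": [0, 0.1, -2], "spin": 0},
    {"offset": [0, 0.1, -4], "spin": 0},
    {"offset": [0, 0.1, -5], "spin": 0},
    {"offset": [0, 0.1, -6], "spin": 0},
    {"offset": [0, 0.1, -7], "spin": 0},
    {"offset": [0, 0.1, -8.5], "spin": 0},
    {"offset": [0, 0.1, -9.7], "spin": 0},
    {"offset": [0, 0.1, -9.7], "spin": 0},
  ],
)

```text
time_s: 7.85
eef_pos: [577.6, -178.2, 98.2]
ee_rot: [-0.002, 0.055, 0.998, 0.001]
force: [-0.9, -0.3, -0.7]
grip_width: 1.0
grip_force: 0.0
```

Request:
send_rows(
  targets=[
    {"offset": [0, 0, 0], "spin": 0},
    {"offset": [0, 0, 0], "spin": 0},
  ],
  grip=0.82,
  squeeze=30,
)

```text
time_s: 8.02
eef_pos: [578.9, -178.4, 101.4]
ee_rot: [0.0, 0.055, 0.998, 0.0]
force: [-1.3, 2.5, -0.7]
grip_width: 0.823
grip_force: 1.1
```

Request:
send_rows(
  targets=[
    {"offset": [0, 0, 0], "spin": 0},
    {"offset": [0, 0, 0], "spin": 0},
    {"offset": [0, 0, 0], "spin": 0},
    {"offset": [0, 0, 0], "spin": 0},
    {"offset": [0, 0, 0], "spin": 0},
    {"offset": [0, 0, 0], "spin": 0},
    {"offset": [0, 0, 0], "spin": 0},
  ],
  grip=0.4,
)

```text
time_s: 8.6
eef_pos: [579.3, -176.4, 101.9]
ee_rot: [0.001, 0.055, 0.999, 0.002]
force: [0.5, 14.0, 9.2]
grip_width: 0.402
grip_force: 7.7
```

```bash
cat >> h.py <<'E'
def strip(n,z,w=4,y0=-60,y1=80,st=1,img=None):
    # mean profile along clamp y at height z
    o,xd,yd,_=clamp()
    p=cap(n)[0] if img is None else img
    ys=np.arange(y0,y1,st); out=[]
    for y in ys:
        uv=np.float32([[proj(n,np.r_[o+x*xd+y*yd,z]) for x in np.arange(-w,w+1,2)]])
        out.append(cv2.remap(p,uv[...,0],uv[...,1],cv2.INTER_CUBIC).reshape(-1,3).mean())
    return ys,np.array(out),p
E
python3 - <<'E'
from h import *
old=cv2.cvtColor(cv2.imread('pics/top3.png'),cv2.COLOR_BGR2RGB)
y,a,_=strip('top',38,img=old); y,b,p=strip('top',38); save(p,'top4.png')
q,_=cap('scene'); save(q,'scene4.png')
for l in zip(y,a.round(),b.round()): print(*map(int,l),end=' | ')
save(np.vstack([cv2.resize(p[180:225,240:350],(800,327),interpolation=cv2.INTER_CUBIC),cv2.resize(q[150:236,195:290],(300,270),interpolation=cv2.INTER_CUBIC)[:, :].repeat(1,0) if 0 else np.pad(cv2.resize(q[150:236,195:290],(300,270),interpolation=cv2.INTER_CUBIC),((0,0),(0,500),(0,0)))]),'n4.png')
E
```

```text
-60 66 46 | -59 73 47 | -58 82 50 | -57 90 54 | -56 96 60 | -55 103 69 | -54 108 78 | -53 112 88 | -52 115 98 | -51 116 105 | -50 117 112 | -49 117 116 | -48 117 118 | -47 117 119 | -46 117 119 | -45 117 118 | -44 116 118 | -43 116 117 | -42 115 117 | -41 114 117 | -40 113 117 | -39 113 117 | -38 114 117 | -37 116 117 | -36 118 118 | -35 121 118 | -34 123 119 | -33 125 119 | -32 126 119 | -31 127 119 | -30 128 118 | -29 128 119 | -28 128 119 | -27 127 120 | -26 124 122 | -25 121 124 | -24 114 127 | -23 105 128 | -22 95 129 | -21 84 130 | -20 74 130 | -19 67 130 | -18 60 129 | -17 58 128 | -16 57 126 | -15 56 122 | -14 56 118 | -13 58 113 | -12 60 109 | -11 65 106 | -10 77 104 | -9 89 104 | -8 105 104 | -7 122 104 | -6 135 105 | -5 149 104 | -4 158 102 | -3 163 102 | -2 167 104 | -1 167 109 | 0 168 118 | 1 168 131 | 2 168 144 | 3 167 156 | 4 165 164 | 5 162 169 | 6 154 174 | 7 145 175 | 8 131 176 | 9 113 176 | 10 96 176 | 11 84 175 | 12 80 174 | 13 86 170 | 14 99 165 | 15 115 159 | 16 133 147 | 17 148 130 | 18 157 114 | 19 165 96 | 20 169 83 | 21 172 79 | 22 175 87 | 23 178 104 | 24 183 129 | 25 190 155 | 26 197 176 | 27 205 198 | 28 212 210 | 29 216 218 | 30 220 224 | 31 221 225 | 32 223 226 | 33 226 229 | 34 228 231 | 35 230 233 | 36 232 235 | 37 232 236 | 38 232 236 | 39 230 236 | 40 229 235 | 41 227 234 | 42 225 234 | 43 223 233 | 44 222 233 | 45 222 234 | 46 222 235 | 47 223 235 | 48 224 235 | 49 224 235 | 50 224 235 | 51 224 235 | 52 223 235 | 53 223 234 | 54 223 233 | 55 223 231 | 56 223 230 | 57 224 230 | 58 224 229 | 59 223 227 | 60 220 224 | 61 214 218 | 62 203 207 | 63 192 197 | 64 179 183 | 65 167 172 | 66 157 161 | 67 146 149 | 68 138 141 | 69 131 134 | 70 126 129 | 71 123 127 | 72 120 124 | 73 118 122 | 74 116 120 | 75 112 115 | 76 107 110 | 77 101 104 | 78 93 95 | 79 86 89 |
```

View pics/n4.png

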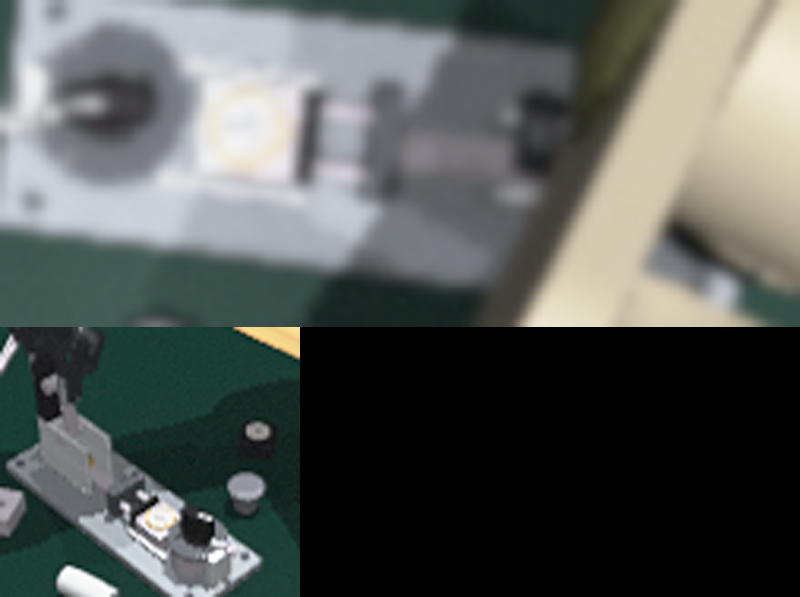

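Request:
send_rows(
  targets=[
    {"offset": [0, 0, 0], "spin": 0},
    {"offset": [0, 0, 0], "spin": 0},
    {"offset": [0, 0, 0], "spin": 0},
    {"offset": [0, 0, 0], "spin": 0},
    {"offset": [0, 0, 0], "spin": 0},
    {"offset": [0, 0, 0], "spin": 0},
  ],
  grip=0.92,
)

```text
time_s: 9.2
eef_pos: [578.5, -179.0, 100.6]
ee_rot: [0.0, 0.055, 0.998, -0.0]
force: [-0.4, 0.5, 0.0]
grip_width: 0.919
grip_force: 0.0
```

Request:
send_rows(
  targets=[
    {"offset": [0, 0, 0], "spin": 0},
    {"offset": [0, 0, 0], "spin": 0},
    {"offset": [0, 0, 0], "spin": 0},
    {"offset": [0, 0, 0], "spin": 0},
    {"offset": [0, 0, 0], "spin": 0},
    {"offset": [0, 0, 0], "spin": 0},
    {"offset": [0, 0, 0], "spin": 0},
  ],
  grip=0.4,
)

```text
time_s: 9.78
eef_pos: [579.1, -176.3, 101.5]
ee_rot: [0.001, 0.055, 0.999, 0.002]
force: [0.2, 13.7, 8.9]
grip_width: 0.397
grip_force: 7.5
```

```bash
cat >> h.py <<'E'
def gap(n='top'):
    from scipy.interpolate import CubicSpline
    y,a,p=strip(n,38,st=.25)
    m=(y>5)&(y<50); i=np.where(m)[0][a[m].argmin()]          # pad dark line
    f=np.polyfit(y[i-12:i+13],a[i-12:i+13],2); pad=-f[1]/2/f[0]
    j=(y>pad-25)&(y<pad-4); pk=np.where(j)[0][a[j].argmax()]; lo=a[(y>pad-32)&(y<y[pk])].min()
    k=pk
    while a[k]>(a[pk]+lo)/2: k-=1
    b=(y>pad)&(y<pad+12); be=y[b][np.argmax(np.gradient(a[b]))]
    print('pad %.1f jawfront %.1f gap %.1f blockedge %.1f'%(pad,y[k],pad-y[k],be),'lo/pk',lo.round(),a[pk].round())
    e=(y>58)&(y<72); print('front',a[e][::4].round()); return p
E
python3 - <<'E'
from h import *
gap()
E
```

```text
pad 28.3 jawfront 9.8 gap 18.6 blockedge 31.8 lo/pk 103.0 170.0
front [237. 237. 236. 232. 228. 222. 212. 201. 186. 168. 155. 141. 132. 128.]
```

Request:
send_rows(
  targets=[
    {"offset": [0, 0, 0], "spin": 0},
    {"offset": [0, 0, 0], "spin": 0},
    {"offset": [0, 0, 0], "spin": 0},
    {"offset": [0, 0, 0], "spin": 0},
    {"offset": [0, 0, 0], "spin": 0},
    {"offset": [0, 0, 0], "spin": 0},
  ],
  grip=0.92,
)

```text
time_s: 10.33
eef_pos: [578.5, -179.0, 100.5]
ee_rot: [0.0, 0.055, 0.998, -0.0]
force: [-0.3, 0.1, 0.6]
grip_width: 0.923
grip_force: 0.0
```

```bash
python3 - <<'E'
from h import *
for f in('top3','top4'):
    im=cv2.cvtColor(cv2.imread(f'pics/{f}.png'),cv2.COLOR_BGR2RGB)
    import h; h.cap=lambda n,im=im:(im,0); gap()
h.cap=ctrl.capture; gap()
E
```

```text
pad 11.9 jawfront -7.8 gap 19.7 blockedge 15.5 lo/pk 56.0 168.0
front [224. 223. 219. 211. 201. 189. 176. 165. 154. 143. 136. 129. 125. 123.]Traceback (most recent call last):
  File "<stdin>", line 4, in <module>
  File "h.py", line 32, in gap
    y,a,p=strip(n,38,st=.25)
          ~~~~~^^^^^^^^^^^^^
  File "h.py", line 27, in strip
    uv=np.float32([[proj(n,np.r_[o+x*xd+y*yd,z]) for x in np.arange(-w,w+1,2)]])
                    ~~~~^^^^^^^^^^^^^^^^^^^^^^^^
  File "h.py", line 13, in proj
    c=ctrl.calibration(n); V=np.array(c['view']); q=V[:3,:3]@np.array(P)+V[:3,3]
ValueError: time passes only in moves, steps and waits
```

Request:
send_rows(
  targets=[
    {"offset": [0, 0, 0], "spin": 0},
    {"offset": [0, 0, 0], "spin": 0},
    {"offset": [0, 0, 0], "spin": 0},
    {"offset": [0, 0, 0], "spin": 0},
    {"offset": [0, 0, 0], "spin": 0},
    {"offset": [0, 0, 0], "spin": 0},
    {"offset": [0, 0, 0], "spin": 0},
  ],
  grip=0.4,
)

```text
time_s: 10.92
eef_pos: [579.2, -176.2, 101.6]
ee_rot: [0.001, 0.055, 0.999, 0.002]
force: [0.8, 13.7, 9.6]
grip_width: 0.402
grip_force: 7.4
```

```bash
python3 - <<'E'
from h import *
p=gap(); save(p,'top5.png')
E
```

```text
pad 32.0 jawfront 19.2 gap 12.7 blockedge 34.8 lo/pk 104.0 170.0
front [235. 236. 236. 235. 234. 231. 220. 207. 190. 170. 154. 140. 131. 127.]
```

```bash
python3 - <<'E'
from h import *
c=lambda f:cv2.resize(cv2.imread(f'pics/{f}.png')[183:218,255:315],(480,280),interpolation=cv2.INTER_CUBIC)
cv2.imwrite('pics/n5.png',np.vstack([c('top4'),c('top5')]))
im=cv2.cvtColor(cv2.imread('pics/top5.png'),cv2.COLOR_BGR2RGB)
for f in('top4','top5'):
  im=cv2.cvtColor(cv2.imread(f'pics/{f}.png'),cv2.COLOR_BGR2RGB)
  for w0 in (0,):
    y,a,_=strip('top',38,w=10,y0=-25,y1=42,img=im); print(a.round().astype(int).tolist())
E
```

```text
Traceback (most recent call last):
  File "h.py", line 27, in strip
    uv=np.float32([[proj(n,np.r_[o+x*xd+y*yd,z]) for x in np.arange(-w,w+1,2)]])
                    ~~~~^^^^^^^^^^^^^^^^^^^^^^^^
  File "h.py", line 13, in proj
    c=ctrl.calibration(n); V=np.array(c['view']); q=V[:3,:3]@np.array(P)+V[:3,3]
ValueError: time passes only in moves, steps and waits
```

View pics/n5.png

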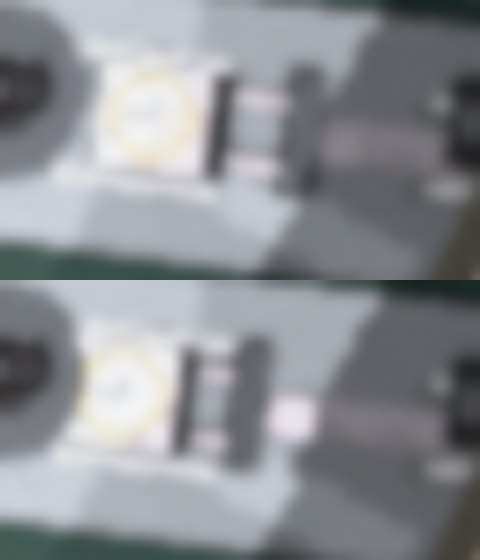

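Request:
send_rows(
  targets=[
    {"offset": [0, 0, 0], "spin": 0},
    {"offset": [0, 0, 0], "spin": 0},
    {"offset": [0, 0, 0], "spin": 0},
    {"offset": [0, 0, 0], "spin": 0},
    {"offset": [0, 0, 0], "spin": 0},
    {"offset": [0, 0, 0], "spin": 0},
  ],
  grip=0.92,
)

```text
time_s: 11.47
eef_pos: [578.6, -179.0, 100.6]
ee_rot: [0.0, 0.055, 0.998, -0.0]
force: [-0.4, -0.1, 0.2]
grip_width: 0.921
grip_force: 0.0
```

```bash
cat >> h.py <<'E'
import functools
class _C:
    calibration=staticmethod(functools.lru_cache(None)(ctrl.calibration))
    def __getattr__(s,k): return getattr(_real,k)
_real=ctrl; ctrl=_C()
_cap0=cap
E
python3 - <<'E'
import h; from h import *
for f in('top3','top4','top5'):
    im=cv2.cvtColor(cv2.imread(f'pics/{f}.png'),cv2.COLOR_BGR2RGB)
    h.cap=lambda n,im=im:(im,0); gap()
h.cap=h._cap0; p=gap(); save(p,'top6.png')
E
```

```text
pad 11.9 jawfront -7.8 gap 19.7 blockedge 15.5 lo/pk 56.0 168.0
front [224. 223. 219. 211. 201. 189. 176. 165. 154. 143. 136. 129. 125. 123.]
pad 20.8 jawfront 1.5 gap 19.3 blockedge 23.8 lo/pk 102.0 177.0
front [229. 226. 223. 215. 205. 194. 180. 169. 158. 147. 140. 133. 128. 126.]
pad 32.0 jawfront 19.2 gap 12.7 blockedge 34.8 lo/pk 104.0 170.0
front [235. 236. 236. 235. 234. 231. 220. 207. 190. 170. 154. 140. 131. 127.]
pad 31.9 jawfront 17.2 gap 14.7 blockedge 35.0 lo/pk 102.0 172.0
front [236. 236. 236. 235. 234. 231. 221. 208. 190. 170. 154. 140. 130. 127.]
```

Request:
send_rows(
  targets=[
    {"offset": [0, 0, 0], "spin": 0},
    {"offset": [0, 0, 0], "spin": 0},
    {"offset": [0, 0, 0], "spin": 0},
    {"offset": [0, 0, 0], "spin": 0},
    {"offset": [0, 0, 0], "spin": 0},
    {"offset": [0, 0, 0], "spin": 0},
  ],
  grip=0.58,
)

```text
time_s: 12.02
eef_pos: [579.1, -177.2, 101.4]
ee_rot: [0.001, 0.055, 0.999, 0.001]
force: [-0.0, 8.7, 5.7]
grip_width: 0.581
grip_force: 4.4
```

```bash
python3 - <<'E'
from h import *
p=gap(); save(p,'top7.png')
E
```

```text
pad 32.0 jawfront 7.0 gap 25.0 blockedge 34.8 lo/pk 218.0 217.0
front [236. 236. 236. 235. 234. 231. 221. 207. 190. 170. 154. 140. 131. 127.]
```

```bash
sed -i 's/(y>pad-25)&(y<pad-4)/(y>pad-16)\&(y<pad-3)/; s/(y>pad-32)&(y<y\[pk\])/(y>y[pk]-16)\&(y<y[pk])/' h.py; python3 - <<'E'
import h; from h import *
for f in('top3','top4','top5','top6','top7'):
    im=cv2.cvtColor(cv2.imread(f'pics/{f}.png'),cv2.COLOR_BGR2RGB)
    h.cap=lambda n,im=im:(im,0); gap()
    if f>'top4':
      y,a,_=strip('top',38,y0=0,y1=38,img=im); print(a.round().astype(int).tolist())
E
```

```text
pad 11.9 jawfront -7.8 gap 19.7 blockedge 15.5 lo/pk 56.0 168.0
front [224. 223. 219. 211. 201. 189. 176. 165. 154. 143. 136. 129. 125. 123.]
pad 20.8 jawfront 1.5 gap 19.3 blockedge 23.8 lo/pk 102.0 177.0
front [229. 226. 223. 215. 205. 194. 180. 169. 158. 147. 140. 133. 128. 126.]
pad 32.0 jawfront 19.2 gap 12.7 blockedge 34.8 lo/pk 104.0 170.0
front [235. 236. 236. 235. 234. 231. 220. 207. 190. 170. 154. 140. 131. 127.]
[224, 220, 215, 202, 186, 168, 147, 133, 119, 111, 108, 106, 105, 105, 104, 104, 107, 112, 119, 131, 143, 154, 163, 168, 170, 170, 167, 160, 151, 139, 123, 108, 102, 107, 122, 146, 168, 190]
pad 31.9 jawfront 17.2 gap 14.7 blockedge 35.0 lo/pk 102.0 172.0
front [236. 236. 236. 235. 234. 231. 221. 208. 190. 170. 154. 140. 130. 127.]
[221, 215, 206, 190, 172, 153, 134, 122, 111, 106, 106, 104, 103, 103, 106, 111, 121, 133, 145, 157, 163, 168, 171, 172, 171, 170, 167, 160, 150, 137, 121, 107, 101, 107, 122, 147, 170, 192]
pad 32.0 jawfront 22.0 gap 10.0 blockedge 34.8 lo/pk 104.0 162.0
front [236. 236. 236. 235. 234. 231. 221. 207. 190. 170. 154. 140. 131. 127.]
[226, 227, 227, 227, 227, 225, 221, 217, 204, 187, 169, 148, 131, 120, 110, 107, 106, 104, 104, 108, 112, 120, 131, 142, 153, 160, 161, 158, 151, 139, 123, 108, 102, 107, 121, 145, 168, 190]
```

```bash
cat >> h.py <<'E'
from scipy.optimize import least_squares
from scipy.special import ndtr
def fit(im=None):
    y,a,p=strip('top',38,st=.5,img=im)
    m=(y>5)&(y<50); pc=y[m][a[m].argmin()]
    r=None
    for g in (17,13,9,6):
        s=(y>pc-3-g-8)&(y<pc+5); yy,aa=y[s],a[s]
        def mod(q): e1,e2,sg,J,G,B,Pd=q; return J+(G-J)*ndtr((yy-e1)/sg)+(Pd-G)*ndtr((yy-e2)/sg)+(B-Pd)*ndtr((yy-e2-6)/sg)
        f=least_squares(lambda q:np.r_[mod(q)-aa,(q[2]-2.4)*20,(q[4]-174)*.5,(q[6]-40)*.3],[pc-3-g,pc-3,2.4,104,174,235,40])
        c=f.cost/len(yy)
        if r is None or c<r[0]: r=(c,f.x)
    print('fit gap %.1f e1 %.1f e2 %.1f cost %.1f'%(r[1][1]-r[1][0],r[1][0],r[1][1],r[0]),r[1][2:].round(1)); return p
E
python3 - <<'E'
from h import *
for f in('top3','top4','top5','top6','top7'):
    fit(cv2.cvtColor(cv2.imread(f'pics/{f}.png'),cv2.COLOR_BGR2RGB))
E
```

```text
fit gap 16.1 e1 -7.1 e2 9.0 cost 0.5 [  2.5  72.4 168.1 175.7  54. ]
fit gap 17.4 e1 0.7 e2 18.1 cost 0.8 [  2.6  75.4 175.  220.   40.8]
fit gap 10.0 e1 19.7 e2 29.7 cost 2.0 [  2.5 102.9 174.9 244.7  74.9]
fit gap 12.4 e1 17.3 e2 29.7 cost 1.8 [  2.4  99.6 173.3 249.1  73.8]
fit gap 6.8 e1 22.9 e2 29.7 cost 2.0 [  2.5 103.7 179.1 247.3  70.9]
```

Request:
send_rows(
  targets=[
    {"offset": [0, 0, 0], "spin": 0},
    {"offset": [0, 0, 0], "spin": 0},
    {"offset": [0, 0, 0], "spin": 0},
    {"offset": [0, 0, 0], "spin": 0},
  ],
  grip=0.597,
)

```text
time_s: 12.4
eef_pos: [579.1, -177.4, 101.1]
ee_rot: [0.001, 0.055, 0.999, 0.001]
force: [1.5, 6.8, 3.6]
grip_width: 0.599
grip_force: 3.8
```

```bash
python3 - <<'E'
from h import *
p=fit(); save(p,'top8.png'); q,_=cap('scene'); print(p[190:200,236:256,0])
a=cv2.resize(p[183:218,235:295],(800,300),interpolation=cv2.INTER_CUBIC) if 0 else cv2.resize(p[180:218,235:311],(600,300),interpolation=cv2.INTER_CUBIC)
b=cv2.resize(q[165:240,190:290],(600,300)[:2] if 0 else (400,300),interpolation=cv2.INTER_CUBIC)
save(np.vstack([a,np.pad(b,((0,0),(0,200),(0,0)))]),'n8.png')
E
```

```text
fit gap 6.7 e1 23.0 e2 29.7 cost 1.9 [  2.5 103.2 179.2 248.3  70.5]
[[ 55  56  55  57  74 119 180 224 234 224 185 142 119 107 102 100  94  85
   76  75]
 [ 56  56  55  59  78 119 177 226 237 227 187 138 107  91  82  77  73  66
   59  58]
 [ 54  56  57  62  84 124 176 225 235 223 178 130  98  86  85  89  91  84
   71  64]
 [ 55  57  61  73  97 133 180 224 232 218 175 136 113 111 124 134 140 128
  101  76]
 [ 57  60  78 104 126 153 192 223 225 206 185 164 141 134 144 156 161 146
  112  82]
 [ 56  66 105 147 165 180 200 218 215 195 193 183 152 125 118 121 124 113
   89  69]
 [ 57  70 119 171 195 201 205 206 198 180 175 164 134 103  86  78  74  68
   59  55]
 [ 59  68 107 158 191 209 206 197 187 164 146 133 118  99  86  74  67  61
   59  59]
 [ 59  61  80 117 161 189 193 184 173 153 133 123 117 110 103  93  84  76
   73  74]
 [ 59  60  67  96 144 182 193 188 176 160 138 124 120 119 116 110 103  97
   91  90]]
```

View pics/n8.png

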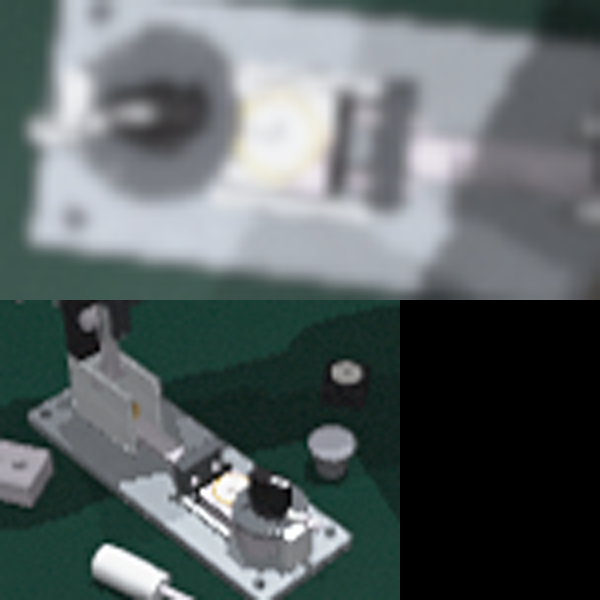

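Request:
send_rows(
  targets=[
    {"offset": [0, 0, 0], "spin": 0},
    {"offset": [0, 0, 0], "spin": 0},
    {"offset": [0, 0, 0], "spin": 0},
    {"offset": [0, 0, 0], "spin": 0},
  ],
  grip=0.583,
)

```text
time_s: 12.83
eef_pos: [579.1, -177.2, 101.2]
ee_rot: [0.001, 0.055, 0.999, 0.001]
force: [0.8, 8.7, 4.6]
grip_width: 0.585
grip_force: 4.2
```

```bash
python3 - <<'E'
from h import *
fit(); print(ctrl.finish_job())
E
```

```text
fit gap 6.8 e1 22.9 e2 29.7 cost 1.9 [  2.5 103.8 178.9 249.8  70. ]
the job is handed in; nothing more can be done
None
```

I handed the job in at about 13 s with the trigger still held about halfway squeezed; the knob pointer is on the index clip (to about 0.02 rad by the top camera), and after four pumps the block is against the stop with the pad pushed back about 10 mm of its 18 mm (estimated 9–10.5 mm), never bottomed.

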